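# Fit a spare cartridge fuse in the model railway's power panel

## Robot

A 7-joint arm with a two-finger parallel gripper is mounted at the origin on the work surface. World frame = base frame: x ahead of the robot, y to its left, z up, the work surface at z = 0. Lengths are in mm, angles in rad, forces in N, time in s.
With the tool pointing down it reaches from about 400 to 875 mm from the base axis. Payload 6.5 kg.
Tool frame: the origin (TCP) lies on the centre line of the jaws, within the pads' length; the fingertips stand manip.tip_reach ahead of it and the grasp point (between the pads) lies 3 mm ahead of it (manip.tip_reach is the distance from the TCP to the fingertips, in mm); y points along the fingers, z is the direction in which the jaws open and shut, and the axes are right-handed (so a half turn about y gives the same grasp; the last joint's range is limited). The gripper opens to 85 mm and grips with 20 to 120 N. Pads are 22 mm wide; open, the fingers measure 114 mm over their backs; the gripper's body (76 mm by 85 mm) begins 54 mm behind the grasp point. The pads swing forward as they close: fully open they stand 13 mm farther back than shut.
Start: joints at [1.075, 0.536, -0.004, 1.538, 0.003, 1.067, -0.071], TCP at [270.843, -590.876, 253.29] pointing down, gripper open.
Joint ranges: [-2.7, 2.7], [-0.37, 2.16], [-1.27, 1.26], [0.24, 2.4], [-1.31, 4.45], [0.19, 1.91], [-2.76, 2.76]. Speed limits (rad/s): [2.39, 2.39, 3.14, 3.14, 3.14, 3.14, 3.14].

## Interface

Orientations are given as a unit quaternion [w, x, y, z].
In Python, from plant import get_state, snapshot, manip gives the robot as it stands.
- The arm moves only by the shell command python3 -m crank 'ROWS' [FORCE]. ROWS is JSON, one flat list of numbers, 7 for each row, row after row: the shift along the world's x, y, z in mm, then the turn, a rotation vector about the world's x, y, z in degrees, then the opening, from -1 (shut) to 1 (fully open), so that 0 is half open. A call has 1 to 5 rows; each row is the pose to reach, as a shift and turn from the pose commanded when the call began; what a row does not reach only later rows make up. A row lasts 1/8 s, in which the tool goes at most 62.5 mm and 10.7 degrees, less where a joint would pass 70% of its speed; a pose out of reach is approached as far as the arm can. A call with a gripper value outside its range is refused whole. The fingers move at their own pace and stop on an object; FORCE is the grip in N (left out, the last holds). Time passes only in rows, so rows that repeat a pose let the fingers close. It gives the time, the measured TCP pose, the force and the opening at its end, in the units of the state.
- get_state(): the state, without advancing time (a new reading comes with each control period).
- snapshot(name): name is "scene" or "side" or "wrist"; returns a dict with "pixels" (480x640x3 uint8, red, green, blue), "range_z" (480x640 float32, mm along the optical axis (not along the pixel's ray), 0 where there is no reading), "fx", "fy", "cx", "cy" (pixels), "xyz" and "rotation" of the camera in the world. Camera axes: x right, y up, looking along -z (the intrinsics and any distortion apply to the point x, -y, -z); pixel columns grow to the right and rows downward; lengths in mm; the calibration is good to about 2 mm. The wrist camera is an equidistant fisheye: a pixel r from the principal point sees the ray r / f radians off the axis. A picture is of the moment at which its call begins.
- manip.job_done(): hands the job in, once; it reports no verdict.
The state is a dict: "time_s": time; "joints": joint angles; "joint_vel": joint speeds; "joint_torque": joint torques, N m; "ee_pos": TCP position; "tcp_rot": TCP orientation; "wrist_force": force on the tool from outside, world axes, zero at the start; "ft_torque": the same for the moment, N m; "finger_gap": opening from 0.0 (shut) to 1.0 (fully open).
Only numpy, scipy, OpenCV 4.12 (cv2) and the standard library are available. Lean on these libraries where they do the work, as an engineer would, in place of code of your own. Each camera call takes 0.05 s, during which the arm holds its last target.

## Task

One of the three fuse blocks on the model railway's power panel is empty. Take the large cartridge fuse out of the spare-fuse rack and press it down between the clips of the empty block until it has snapped fully home in both clips, then let go of it. Leave the two smaller fuses in the rack and everything else on the bench where it is.

Things in the scene. Friction and masses are not known exactly. Their poses are not given: they have to be found in the camera images.
- fuse: the large spare cartridge fuse (about 30 g): a cylinder 14.3 mm in diameter, 50.8 mm long, tan fibre tube, a brass ferrule 13.5 mm long at each end, end edges chamfered 1 mm. Origin at its centre, x along its length; it fits either way round. At the start it lies in one of the rack's three grooves. On the bench its axis is 7.15 mm up, and it can roll if nudged.
- midget_a: a smaller spare fuse (10.3 mm diameter, 38.1 mm long, white ceramic with steel ends) lying in another groove of the rack; origin at its centre, x along its length. It stays there.
- midget_b: a second smaller spare fuse, the same as midget_a, in the remaining groove; it stays there.
- rack: grey moulded spare-fuse rack fixed on the bench, 38 mm (x) by 69 mm (y), 20.5 mm high; origin at the centre of its underside. Three open-ended grooves run along x at y = -21.3, 0, 21.3 mm: 16.3 mm wide, floor 9 mm up, walls 5 mm thick and 11.5 mm high. The large fuse's axis is 16.15 mm above the bench; it stands 2.8 mm proud of the walls and overhangs the rack 6.4 mm at each end.
- panel: pale plywood power-panel board fixed flat on the bench, 170 mm (x) by 270 mm (y), 12 mm thick, origin at the centre of its underside. The three fuse blocks stand on it side by side, 80 mm apart along its y, their length along its x. Which of the three places is the empty block's varies. The bench between panel and rack (about 0.50 m ahead of the robot and 75 mm to its left) is always clear.
- empty_block: the single-pole fuse block without a fuse: black base 98 mm (x) by 30 mm (y) fixed on the panel, origin at the centre of its underside (12 mm above the bench), x along the fuse. The base is 6 mm high in its middle and 12.8 mm at the ends. 32 mm of length between its two clips are free for fingers, down to 15 mm below the seated fuse's axis. A screw terminal lies at each end.
- empty_block_clip0 (a point): seated-axis point in the clip at the block's -x end, 20.5 mm from the seat. The clip is copper, 8.4 mm long; its two sprung jaws close to a throat 10 mm wide 5.6 mm above this point and flare to a mouth 20 mm wide 12.4 mm above it. A fuse laid in the mouths rests 11 mm above its seat; about 10 to 18 N straight down, both clips together, spreads the jaws and it snaps home.
- empty_block_clip1 (a point): the same point in the like clip at the block's +x end.
- empty_block_stop (a point): seated-axis point on the copper end stop at the block's +x end, 28.5 mm from the seat (its twin is at -x). The upright stop rises 8 mm above this point and its tip flares outwards to 15 mm above it. The fuse has 3 mm of play to each stop, so a fitted fuse has no room for fingers at its ends.
- empty_block_seat (a point): centre of a fully seated fuse in the empty block: 21.5 mm above the block's underside, 33.5 mm above the bench; x along the fuse, y across, z up.
- fitted_block_a: another block of the same kind with a fuse already fitted (part of it, cannot be taken out); origin at the centre of its underside, x along its fuse.
- fitted_block_b: the third block, also fitted, like fitted_block_a.
- screwdriver: wooden-handled screwdriver, 190 mm long, lying across the bench between the robot and the panel; origin underneath at its middle, x towards its tip. A bystander.
- tape_roll: roll of blue tape lying flat, 102 mm across, 24 mm high, beyond the middle of the work area; origin at the centre of its underside. A bystander.
- drink_can: drink can, 66 mm across, 122 mm tall, standing at the far left; origin at the centre of its underside. A bystander.
- wire_brush: wooden scratch brush, 230 mm long, 25 mm high, lying near the robot on its left; origin underneath where handle and head meet, x towards the head. A bystander.
- girder: aluminium model bridge girder, 190 mm long, 24 mm wide and 32 mm high, lying beyond the panel; origin underneath at its middle, x along it. A bystander.

How it is judged:
By the outcome, as a careful person would: the job done as asked, in the order asked, and still so for the second after the job is handed in, with the robot touching nothing.
It also fails if it takes over 53 s, if anything falls off the work surface, if the arm or the gripper's body presses on something with over 40 N, if the wrist force passes 120 N, or if a joint passes its speed limit or range.

## Working session

There is one attempt and no reset: what is moved stays moved. The work goes in short steps, Python scripts to look and compute and a shell command to move; the robot and the scene stay as the last step left them, time stands still between calls to the robot, and variables do not carry over. Pictures are saved under pics/ and viewed, and the job is handed in when it is done.

```bash
ls; mkdir -p pics; cat > h.py <<'E'
import numpy as np, cv2
from plant import get_state, snapshot, manip
def save(n,f,crop=None,k=1):
    s=snapshot(n); im=s["pixels"][:,:,::-1].copy()
    np.savez('pics/'+f+'.npz',**{a:np.array(b) for a,b in s.items()})
    if crop: im=im[crop[1]:crop[3],crop[0]:crop[2]]
    cv2.imwrite('pics/'+f+'.png',cv2.resize(im,None,fx=k,fy=k,interpolation=cv2.INTER_CUBIC)); return s
def pt(f,u,v,w=1):
    s=np.load('pics/'+f+'.npz'); d=s['range_z'][v-w:v+w+1,u-w:u+w+1]; d=np.median(d[d>0])
    p=np.array([(u-s['cx'])/s['fx']*d,-(v-s['cy'])/s['fy']*d,-d]); return s['rotation']@p+s['xyz']
def ptz(f,u,v,z):
    s=np.load('pics/'+f+'.npz'); r=s['rotation']@np.array([(u-s['cx'])/s['fx'],-(v-s['cy'])/s['fy'],-1]); return s['xyz']+r*(z-s['xyz'][2])/r[2]
E
python3 - <<'E'
from h import *
for n in ['scene','side','wrist']:
    s=save(n,n+'0'); print(n,s['fx'],s['fy'],s['cx'],s['cy'],s['xyz'],np.round(s['rotation'],3))
print(get_state(), manip.tip_reach, [a for a in dir(manip) if a[0]!='_'])
E
```

```text
pics
scene 571.6306522614939 571.6306522614939 326.29586144829005 234.77170061117062 [1074.5282498   227.76031222  839.91072184] [0.533 0.168 0.245 0.792]
side 477.0818727704563 477.0818727704563 319.8139255295764 240.0881998025179 [514.36645341 621.62909384 754.26212166] [-0.041 -0.007  0.352  0.935]
wrist 371.64829954431775 371.64829954431775 325.41113848929837 244.2031444655985 [ 339.59431674 -558.78968855  373.99468281] [ 0.832 -0.126  0.081 -0.534]
{'time_s': 0.15, 'joints': array([ 1.07479545,  0.53699215, -0.00441241,  1.53862318,  0.00260726,
        1.06727619, -0.07119246]), 'joint_vel': array([ 0.00098801, -0.0023377 , -0.00039444, -0.00067282,  0.00013296,
       -0.00082818,  0.00099256]), 'joint_torque': array([ 1.81514588e-03, -5.83786047e+01,  1.04990199e+00, -2.59351015e+01,
        1.25117131e-02,  6.44698273e-03,  2.83683050e-05]), 'ee_pos': array([ 270.64484457, -590.49270981,  252.62353136]), 'tcp_rot': array([ 0.15067381, -0.15094876,  0.69127313, -0.69040085]), 'wrist_force': array([-0.12826002,  0.40437498, -0.53003305]), 'ft_torque': array([ 0.04252118, -0.01734988, -0.02312457]), 'finger_gap': 1.0034239826807954} 22.0 ['IKError', 'job_done', 'tip_reach']
```

```bash
cat >> h.py <<'E'
from scipy.spatial.transform import Rotation as R
def rot(q): q=np.array(q); return R.from_quat([q[1],q[2],q[3],q[0]]).as_matrix()
def pt(f,u,v,w=1):
    s=np.load('pics/'+f+'.npz'); d=s['range_z'][v-w:v+w+1,u-w:u+w+1]; d=np.median(d[d>0])
    p=np.array([(u-s['cx'])/s['fx']*d,-(v-s['cy'])/s['fy']*d,-d]); return rot(s['rotation'])@p+s['xyz']
def ptz(f,u,v,z):
    s=np.load('pics/'+f+'.npz'); r=rot(s['rotation'])@np.array([(u-s['cx'])/s['fx'],-(v-s['cy'])/s['fy'],-1]); return s['xyz']+r*(z-s['xyz'][2])/r[2]
E
python3 -c "
from h import *
print(rot(get_state()['tcp_rot']).round(3))"
```

```text
[[-0.909 -0.001  0.417]
 [-0.417  0.001 -0.909]
 [ 0.    -1.    -0.001]]
```

View pics/scene0.png

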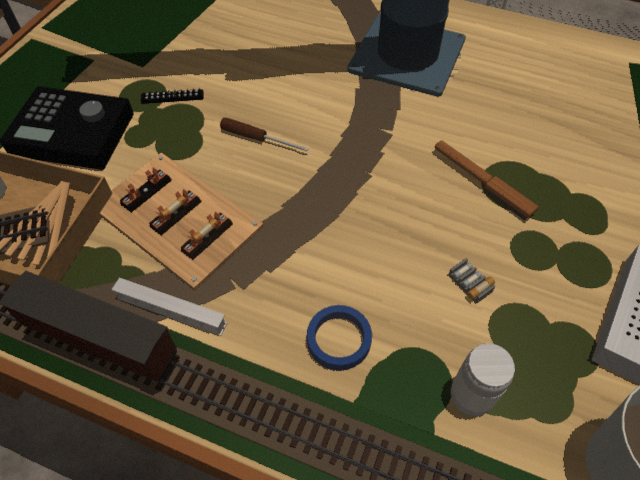

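View pics/side0.png

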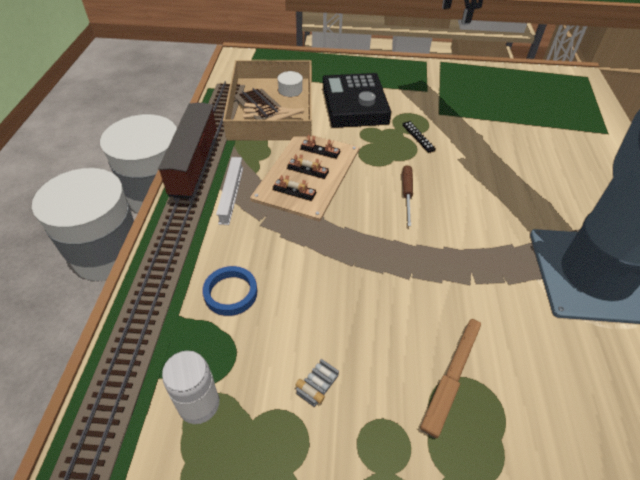

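```bash
python3 - <<'E'
import cv2,numpy as np
a=cv2.imread('pics/scene0.png');b=cv2.imread('pics/side0.png')
def c(i,x0,y0,x1,y1,k): return cv2.resize(i[y0:y1,x0:x1],None,fx=k,fy=k,interpolation=cv2.INTER_CUBIC)
cv2.imwrite('pics/c1.png',c(a,95,145,265,285,4)); cv2.imwrite('pics/c2.png',c(a,430,245,510,310,8))
cv2.imwrite('pics/c3.png',c(b,245,125,365,225,6)); cv2.imwrite('pics/c4.png',c(b,285,350,350,410,9))
E
```

```text
(no output)
```

View pics/c1.png

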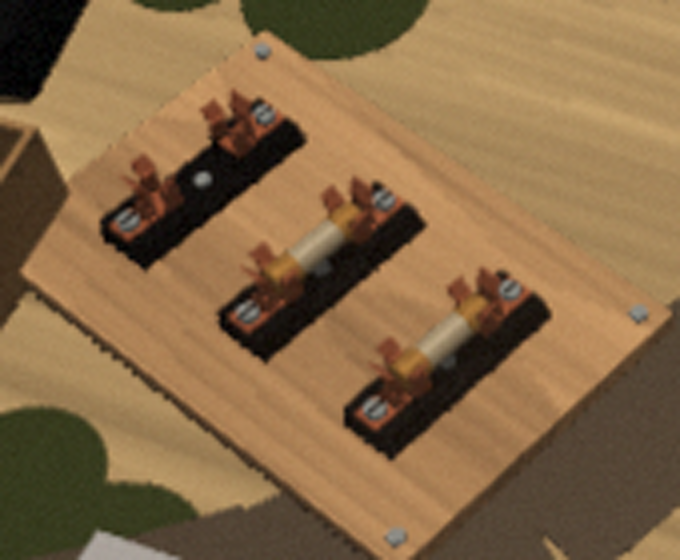

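View pics/c2.png

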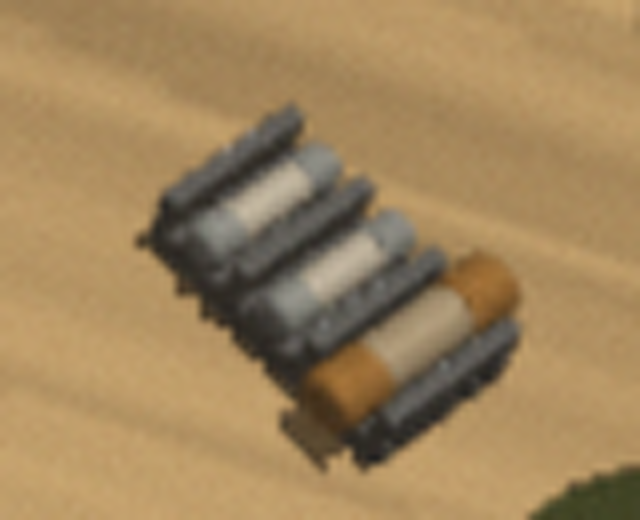

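View pics/c3.png

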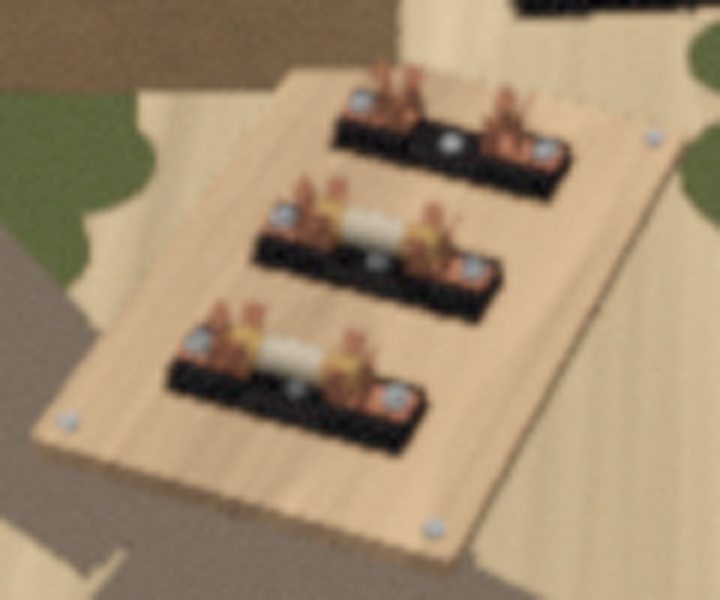

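View pics/c4.png

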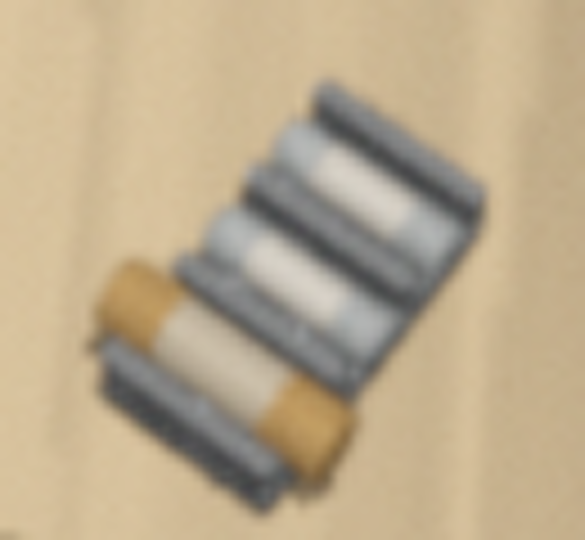

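```bash
python3 - <<'E'
from h import *
np.set_printoptions(precision=1,suppress=True)
c1=lambda x,y:(95+x/4-.4,145+y/4-.4)
c2=lambda x,y:(430+x/8-.5,245+y/8-.5)
c3=lambda x,y:(245+x/6-.4,125+y/6-.4)
c4=lambda x,y:(285+x/9-.5,350+y/9-.5)
def both(f,p,z):
    print(f,'depth',pt(f,int(round(p[0])),int(round(p[1]))),'plane',ptz(f,*p,z))
print('fuse tube mid'); both('scene0',c2(415,338),23.3); both('side0',c4(222,370),23.3)
print('brass far ends/near'); 
for p in [(480,283),(350,380)]: both('scene0',c2(*p),23)
for p in [(135,300),(310,425)]: both('side0',c4(*p),23)
print('midgets')
for p in [(272,200),(343,270)]: both('scene0',c2(*p),19.3)
for p in [(365,190),(290,285)]: both('side0',c4(*p),19.3)
print('panel screws')
for p in [(262,50),(638,314),(396,537)]: both('scene0',c1(*p),13)
for p in [(654,136),(433,528),(67,422)]: both('side0',c3(*p),13)
print('block mid screws')
for p in [(202,179),(320,268),(448,362)]: both('scene0',c1(*p),18.5)
for p in [(451,143),(376,261),(297,390)]: both('side0',c3(*p),18.5)
print('block end screws')
for p in [(262,115),(127,219),(383,201),(247,312)]: both('scene0',c1(*p),27)
for p in [(544,150),(361,101),(474,268),(284,214)]: both('side0',c3(*p),27)
E
```

```text
fuse tube mid
scene0 depth [550.2 294.1  20.5] plane [551.2 294.4  23.3]
side0 depth [546.3 301.4  20.7] plane [546.  301.9  23.3]
brass far ends/near
scene0 depth [531.6 304.8  20.7] plane [533.2 303.8  23. ]
scene0 depth [564.9 284.1  21.5] plane [565.7 284.4  23. ]
side0 depth [562.1 289.4  21. ] plane [562.8 290.1  23. ]
side0 depth [529.5 310.4  21.9] plane [529.6 310.4  23. ]
midgets
scene0 depth [525.6 260.4  15.4] plane [527.5 259.2  19.3]
scene0 depth [536.5 276.6  16.6] plane [538.5 277.1  19.3]
side0 depth [523.4 263.3  17.3] plane [523.3 263.6  19.3]
side0 depth [535.1 281.8  17.2] plane [535.5 283.1  19.3]
panel screws
scene0 depth [ 498.4 -347.1   14. ] plane [ 497.8 -347.4   13. ]
scene0 depth [ 570.5 -110.1   13.4] plane [ 570.4 -110.    13. ]
scene0 depth [ 711.6 -151.7   13.4] plane [ 711.4 -152.7   13. ]
side0 depth [ 495.4 -347.1   10.1] plane [ 496.4 -342.2   13. ]
side0 depth [ 568.  -106.1   11.5] plane [ 568.5 -105.8   13. ]
side0 depth [ 709.8 -150.3   10.6] plane [ 709.7 -148.    13. ]
block mid screws
scene0 depth [ 580.5 -327.5   18.9] plane [ 580.9 -327.1
[... 163 characters left out ...]
.7   15.4] plane [ 579.6 -322.    18.5]
side0 depth [ 603.8 -247.    17. ] plane [ 603.  -244.9   18.5]
side0 depth [ 625.6 -168.7   16.6] plane [ 625.3 -168.    18.5]
block end screws
scene0 depth [ 542.7 -316.2   28.2] plane [ 542.6 -316.3   27. ]
scene0 depth [ 619.  -340.    28.5] plane [ 618.6 -340.    27. ]
scene0 depth [ 568.1 -237.8   29.6] plane [ 566.  -238.8   27. ]
scene0 depth [ 644.5 -262.    28.6] plane [ 642.7 -262.8   27. ]
side0 depth [ 541.6 -310.4   25.7] plane [ 541.  -310.3   27. ]
side0 depth [ 617.6 -335.7   27.8] plane [ 618.1 -334.9   27. ]
side0 depth [ 562.9 -236.4   26.3] plane [ 563.7 -234.6   27. ]
side0 depth [ 641.  -261.4   26.4] plane [ 641.  -259.7   27. ]
```

```bash
python3 -m crank '[50,60,-15,0,0,0,1, 100,120,-30,0,0,0,1, 150,180,-45,0,0,0,1, 190,230,-60,0,0,0,1, 210,260,-70,0,0,0,1]' ; python3 -m crank '[25,25,0,0,0,0,1,25,25,0,0,0,0,1,25,25,0,0,0,0,1]'
python3 - <<'E'
from h import *
s=save('wrist','w1'); st=get_state(); print(st['time_s'],st['ee_pos'],s['xyz'],rot(s['rotation']).round(3),rot(st['tcp_rot']).round(3))
E
```

```text
time_s: 0.78
ee_pos: [465.0, -351.9, 189.8]
tcp_rot: [-0.151, 0.151, -0.691, 0.691]
wrist_force: [1.0, -0.4, 0.2]
finger_gap: 0.995
time_s: 1.15
ee_pos: [488.1, -329.3, 190.0]
tcp_rot: [-0.15, 0.151, -0.691, 0.691]
wrist_force: [0.3, -0.7, -0.4]
finger_gap: 1.002
1.2 [ 487.73563607 -329.80918548  189.98629342] [ 557.12461932 -297.49048088  311.38231174] [[ 0.416  0.869  0.27 ]
 [-0.909  0.396  0.125]
 [ 0.002 -0.297  0.955]] [[-0.91  -0.001  0.415]
 [-0.415 -0.001 -0.91 ]
 [ 0.001 -1.     0.   ]]
```

View pics/w1.png

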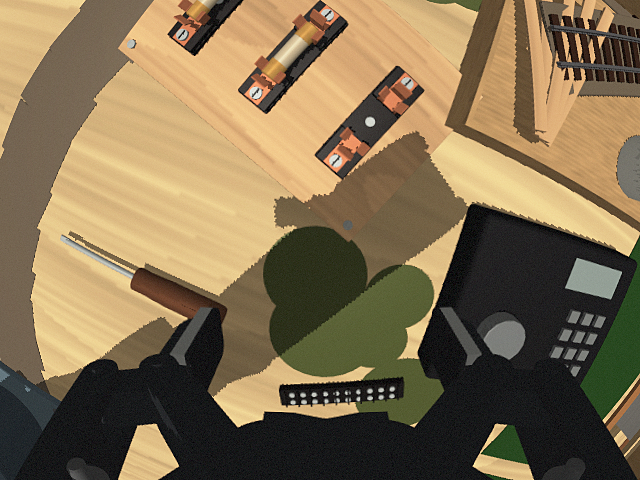

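```bash
cat >> h.py <<'E'
def fz(f,u,v,z):
    s=np.load('pics/'+f+'.npz'); a=np.array([u-s['cx'],v-s['cy']]); r=np.hypot(*a); t=r/s['fx']
    d=np.array([a[0]/r*np.sin(t),-a[1]/r*np.sin(t),-np.cos(t)]); w=rot(s['rotation'])@d
    return s['xyz']+w*(z-s['xyz'][2])/w[2]
def crop(f,x0,y0,x1,y1,k,o):
    i=cv2.imread('pics/'+f+'.png'); cv2.imwrite('pics/'+o+'.png',cv2.resize(i[y0:y1,x0:x1],None,fx=k,fy=k,interpolation=cv2.INTER_CUBIC))
E
python3 -c "
from h import *
crop('w1',300,50,440,190,5,'w1c')"
```

```text
(no output)
```

View pics/w1c.png

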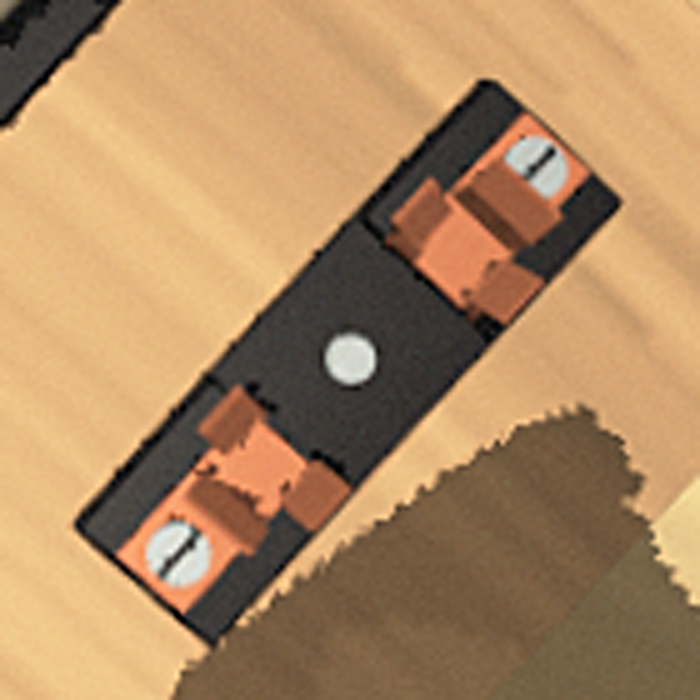

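```bash
python3 - <<'E'
from h import *
np.set_printoptions(precision=1,suppress=True)
c=lambda x,y:(300+x/5-.4,50+y/5-.4)
S=fz('w1',*c(350,358),18.5);A=fz('w1',*c(538,165),27);B=fz('w1',*c(180,552),27)
P=fz('w1',*c(463,252),42);Q=fz('w1',*c(275,455),42)
print(S,A,B,(A+B)/2,P,Q,(P+Q)/2)
for a,b in((A,B),(P,Q)): d=b-a;print(np.linalg.norm(d),np.degrees(np.arctan2(d[1],d[0])))
s=np.load('pics/w1.npz');R_=s['range_z']
print(R_[122-3:122+3,367:373])
E
```

```text
[ 579.8 -325.6   18.5] [ 619.6 -337.9   27. ] [ 541. -314.   27.] [ 580.3 -325.9   27. ] [ 599.4 -331.4   42. ] [ 560.5 -319.6   42. ] [ 579.9 -325.5   42. ]
82.10090193736121 163.06155632072227
40.672591429801194 163.05535566064657
[[273.2 274.8 274.1 274.7 273.9 274.3]
 [274.5 273.9 274.3 275.3 274.2 274.3]
 [275.4 274.2 275.5 275.3 274.  275.6]
 [273.9 274.5 275.2 274.8 275.  275.3]
 [274.5 275.  274.8 275.  275.8 274.3]
 [275.8 276.3 275.2 275.2 274.5 274.5]]
```

```bash
python3 -m crank '[2,55,0,0,0,7,1, 4,110,0,0,0,14,1, 6,165,0,0,0,21,1, 8,220,0,0,0,28,1, 10,275,0,0,0,33.4,1]'
python3 -m crank '[2,55,0,0,0,0,1, 4,110,0,0,0,0,1, 6,165,0,0,0,0,1, 8,220,0,0,0,0,1, 10,250,0,0,0,0,1]'
python3 -m crank '[2,40,-10,0,0,0,1,2,44,-20,0,0,0,1,2,44,-20,0,0,0,1,2,44,-20,0,0,0,1]'
python3 - <<'E'
from h import *
s=save('wrist','w2'); st=get_state(); print(st['time_s'],st['ee_pos'],s['xyz'],rot(st['tcp_rot']).round(3))
E
```

```text
time_s: 1.82
ee_pos: [498.5, -53.7, 190.4]
tcp_rot: [-0.343, 0.343, -0.618, 0.619]
wrist_force: [0.9, 0.7, -0.4]
finger_gap: 1.003
time_s: 2.45
ee_pos: [509.0, 198.3, 190.4]
tcp_rot: [0.343, -0.343, 0.618, -0.618]
wrist_force: [0.2, -0.1, 0.6]
finger_gap: 0.996
time_s: 2.95
ee_pos: [511.5, 238.4, 170.2]
tcp_rot: [-0.342, 0.342, -0.618, 0.619]
wrist_force: [-0.1, 0.1, 0.7]
finger_gap: 1.003
3.0 [511.47101447 238.69528908 170.38223275] [551.7989335  302.83588664 291.66379175] [[-0.532  0.     0.847]
 [-0.847 -0.001 -0.532]
 [ 0.    -1.     0.001]]
```

View pics/w2.png

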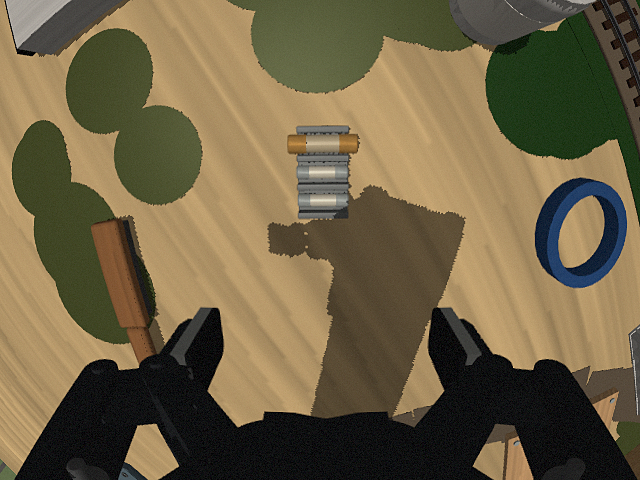

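```bash
python3 -c "
from h import *
crop('w2',270,110,380,230,5,'w2c')"
```

```text
(no output)
```

View pics/w2c.png

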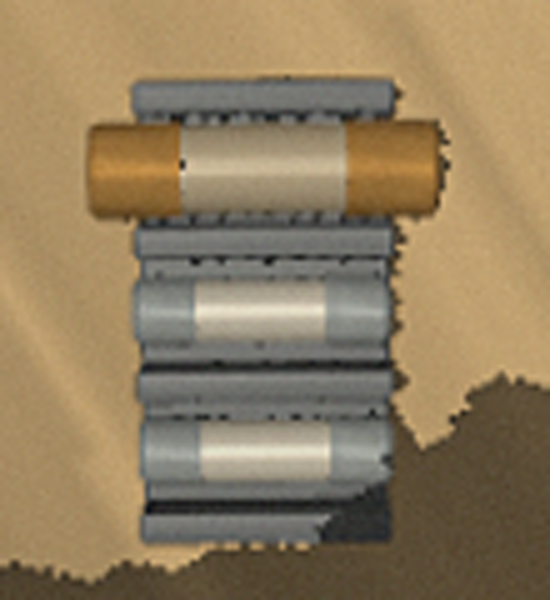

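```bash
python3 - <<'E'
from h import *
np.set_printoptions(precision=2,suppress=True)
c=lambda x,y:(270+x/5-.4,110+y/5-.4)
A=fz('w2',*c(87,169),16.15);B=fz('w2',*c(441,169),16.15);d=A-B
print(A,B,(A+B)/2,np.linalg.norm(d),np.degrees(np.arctan2(d[1],d[0])))
st=get_state();t=rot(st['tcp_rot']);print((A+B)/2-st['ee_pos'],np.degrees(np.arctan2(t[1,2],t[0,2])))
E
```

```text
[523.89 310.39  16.15] [567.89 282.63  16.15] [545.89 296.51  16.15] 52.022703610698585 147.7597347983418
[  34.42   57.82 -154.23] -32.12076982226355
```

```bash
python3 -m crank '[17,29,-50,0,0,0,0.2, 34.5,58,-90,0,0,0,0.2,34.5,58,-90,0,0,0,0.2,34.5,58,-90,0,0,0,0.3]' 
python3 - <<'E'
from h import *
s=save('wrist','w3',crop=(160,180,480,420),k=2.4); st=get_state(); print(st['time_s'],st['ee_pos'],st['finger_gap'],s['xyz'])
E
```

```text
time_s: 3.5
ee_pos: [545.9, 297.4, 80.9]
tcp_rot: [-0.343, 0.342, -0.618, 0.619]
wrist_force: [0.7, 0.5, 0.5]
finger_gap: 0.649
3.55 [546.28884099 297.33120754  81.50082874] 0.6488488975466007 [586.11107346 361.80902823 202.3374812 ]
```

View pics/w3.png

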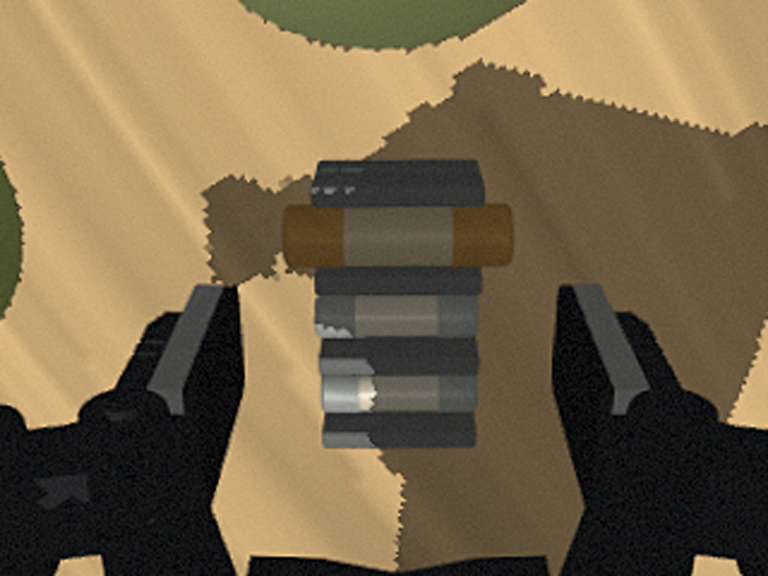

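```bash
python3 - <<'E'
from h import *
np.set_printoptions(precision=1,suppress=True)
s=np.load('pics/w3.npz'); st=get_state(); T=rot(st['tcp_rot'])
Z=s['range_z']
def P(u,v):
    a=np.array([u-s['cx'],v-s['cy']]); r=np.hypot(*a); t=r/s['fx']; d=np.array([a[0]/r*np.tan(t),-a[1]/r*np.tan(t),-1])
    return T.T@(rot(s['rotation'])@d*Z[v,u]+s['xyz']-st['ee_pos'])
vs=[]
for u,v in [(256,301),(256,304),(252,304),(248,301),(246,310),(240,325),(257,310),(257,325),(394,301),(396,304),(405,304)]: print(u,v,Z[v,u],P(u,v))
E
```

```text
256 301 145.52644 [-10.8  11.4 -27.9]
256 304 145.53918 [ -9.7  11.  -28. ]
252 304 143.20924 [-10.7   8.9 -29.1]
248 301 144.1266 [-11.4  10.1 -30.9]
246 310 137.67754 [-10.9   3.2 -30.4]
240 325 126.026985 [-11.2  -8.9 -30.2]
257 310 146.74768 [ -6.8  11.4 -27.8]
257 325 147.6455 [ -0.3  10.3 -28.1]
394 301 148.23915 [-9.6 13.8 27.7]
396 304 142.99232 [-10.8   8.7  27.5]
405 304 142.81703 [-10.8   8.5  31.1]
```

```bash
python3 -m crank '[-0.3,-0.6,0,0,0,0,0.5,-0.3,-0.6,-30,0,0,0,0.5,-0.3,-0.6,-56,0,0,0,0.5,-0.3,-0.6,-56,0,0,0,0.5]' 60; python3 -m crank '[0,0,0,0,0,0,0.2,0,0,0,0,0,0,0.1,0,0,0,0,0,0,-0.2,0,0,0,0,0,0,-0.2,0,0,0,0,0,0,-0.2]'
python3 -m crank '[0,0,12,0,0,0,-0.2,0,0,35,0,0,0,-0.2,0,0,60,0,0,0,-0.2,0,0,60,0,0,0,-0.2]'
python3 - <<'E'
from h import *
s=save('wrist','w4',crop=(160,180,480,420),k=2.4); st=get_state(); print(st['time_s'],st['ee_pos'],st['finger_gap'],s['xyz'])
E
```

```text
time_s: 4.05
ee_pos: [544.1, 296.6, 23.5]
tcp_rot: [-0.342, 0.344, -0.618, 0.619]
wrist_force: [-0.3, 1.0, 1.5]
finger_gap: 0.747
time_s: 4.68
ee_pos: [546.1, 298.3, 26.1]
tcp_rot: [-0.344, 0.342, -0.618, 0.619]
wrist_force: [-0.7, -1.5, 7.1]
finger_gap: 0.575
time_s: 5.18
ee_pos: [546.9, 299.1, 87.6]
tcp_rot: [0.345, -0.341, 0.619, -0.618]
wrist_force: [0.3, 0.0, 0.0]
finger_gap: 0.572
5.225 [546.02652928 298.45063715  86.03484528] 0.5718231942826228 [586.52701719 363.1733899  209.50162872]
```

View pics/w4.png

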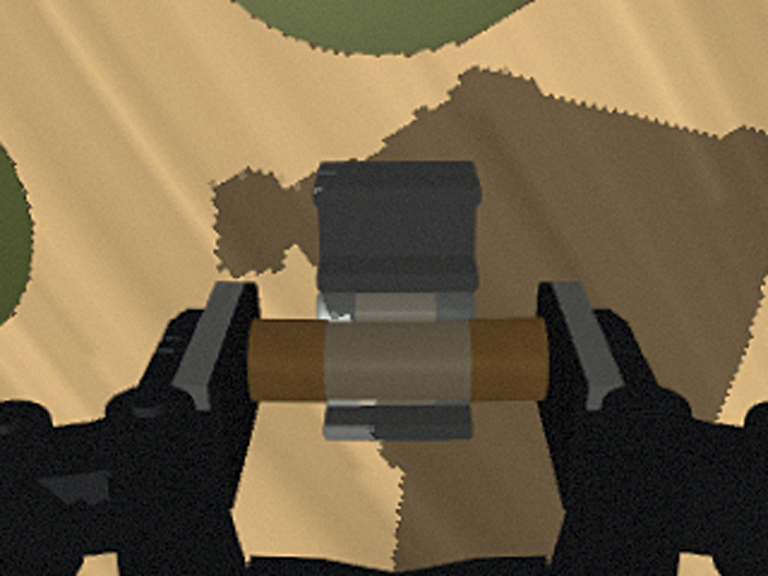

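```bash
python3 - <<'E'
from h import *
np.set_printoptions(precision=1,suppress=True)
s=np.load('pics/w4.npz'); st=get_state(); T=rot(st['tcp_rot']); Z=s['range_z']
for cx,cy in [(300,358),(400,358),(500,358),(400,345),(400,375),(235,286)]:
    u=int(160+cx/2.4);v=int(180+cy/2.4)
    a=np.array([u-s['cx'],v-s['cy']]); r=np.hypot(*a); t=r/s['fx']; d=np.array([a[0]/r*np.tan(t),-a[1]/r*np.tan(t),-1])
    print(T.T@(rot(s['rotation'])@d*np.median(Z[v-1:v+2,u-1:u+2])+s['xyz']-st['ee_pos']))
E
python3 -m crank '[-10,-50,0,0,0,5,-0.2,-20,-100,0,0,0,10,-0.2,-30,-150,0,0,0,15,-0.2,-40,-195,0,0,0,15,-0.2,-46,-223,0,0,0,15,-0.2]'
python3 -m crank '[0,0,0,0,0,0,-0.2,0,0,0,0,0,0,-0.2]'
```

```text
[ -3.9   1.4 -15.1]
[-3.6  2.1  0.8]
[-3.9  1.4 17. ]
[-5.6  3.4  0.8]
[-1.1  1.   0.8]
[-12.7   9.8 -26.8]
time_s: 5.85
ee_pos: [497.8, 71.9, 83.5]
tcp_rot: [-0.419, 0.421, -0.569, 0.569]
wrist_force: [0.6, -0.6, -0.2]
finger_gap: 0.575
time_s: 6.1
ee_pos: [499.1, 75.8, 84.1]
tcp_rot: [0.421, -0.421, 0.568, -0.568]
wrist_force: [0.6, 0.1, -0.2]
finger_gap: 0.572
```

```bash
python3 -m crank '[0,0,-35,0,0,0,-0.2,0,0,-60,0,0,0,-0.2,0,0,-65,0,0,0,-0.2,0,0,-65,0,0,0,-0.2]'; python3 -m crank '[0,0,-1.5,0,0,0,-0.2,0,0,-1.5,0,0,0,-0.2]';python3 -m crank '[0,0,-1.5,0,0,0,-0.2,0,0,-1.5,0,0,0,-0.2]'
```

```text
time_s: 6.6
ee_pos: [499.0, 76.7, 19.6]
tcp_rot: [0.421, -0.421, 0.568, -0.568]
wrist_force: [0.2, -0.1, -0.0]
finger_gap: 0.572
time_s: 6.85
ee_pos: [499.2, 76.6, 19.3]
tcp_rot: [-0.422, 0.421, -0.568, 0.568]
wrist_force: [-6.2, 0.2, 21.3]
finger_gap: 0.569
time_s: 7.1
ee_pos: [499.3, 76.7, 19.2]
tcp_rot: [-0.421, 0.421, -0.568, 0.568]
wrist_force: [-11.6, -2.0, 40.6]
finger_gap: 0.571
```

```bash
python3 -m crank '[0,0,2.5,0,0,0,-0.2,0,0,2.5,0,0,0,-0.2]'; python3 -m crank '[0,0,2.5,0,0,0,0.25,0,0,2.5,0,0,0,0.3,0,0,2.5,0,0,0,0.5,0,0,2.5,0,0,0,0.6,0,0,2.5,0,0,0,0.6]'; python3 -m crank '[0,0,20,0,0,0,0.6,0,0,50,0,0,0,0.6,0,0,60,0,0,0,0.6,0,0,60,0,0,0,0.6]'
python3 - <<'E'
from h import *
s=save('wrist','w5'); st=get_state(); print(st['time_s'],st['ee_pos'],st['finger_gap'],s['xyz'])
E
```

```text
time_s: 7.35
ee_pos: [499.8, 76.0, 19.4]
tcp_rot: [-0.422, 0.42, -0.568, 0.568]
wrist_force: [-2.3, 1.0, 12.2]
finger_gap: 0.57
time_s: 7.98
ee_pos: [498.9, 74.9, 21.0]
tcp_rot: [0.421, -0.421, 0.568, -0.568]
wrist_force: [0.1, -0.5, -0.7]
finger_gap: 0.798
time_s: 8.48
ee_pos: [499.4, 74.8, 81.4]
tcp_rot: [-0.421, 0.42, -0.568, 0.569]
wrist_force: [-0.9, -0.4, -0.1]
finger_gap: 0.801
8.525 [498.87238067  74.76227231  80.72149989] 0.8016795983805735 [521.48196777 147.41771531 202.88406386]
```

View pics/w5.png

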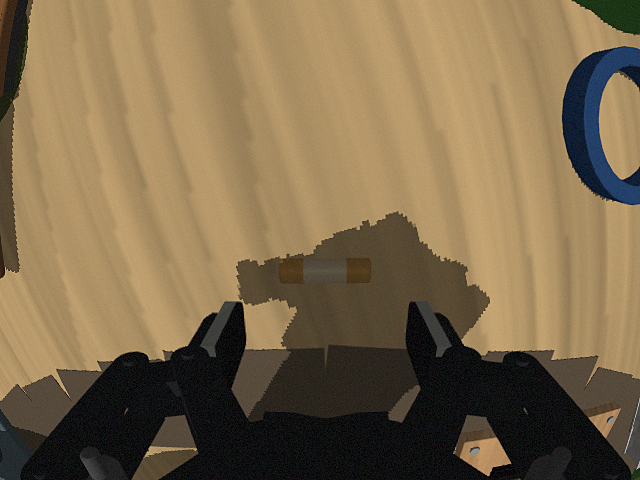

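```bash
python3 - <<'E'
from h import *
np.set_printoptions(precision=2,suppress=True)
crop('w5',265,245,385,295,6,'w5c')
s=save('wrist','w6');crop('w6',265,245,385,295,6,'w6c')
E
```

```text
(no output)
```

View pics/w5c.png

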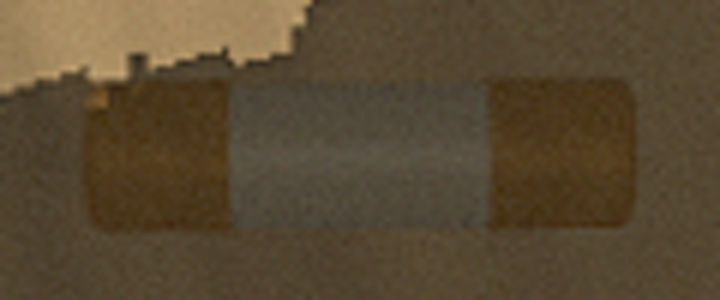

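View pics/w6c.png

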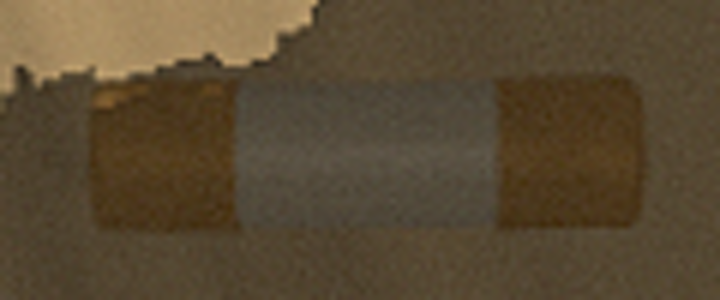

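```bash
python3 - <<'E'
from h import *
np.set_printoptions(precision=2,suppress=True)
c=lambda x,y:(265+x/6-.4,245+y/6-.4)
for f,a,b in(('w5',(86,154),(637,153)),('w6',(92,154),(641,152))):
    A=fz(f,*c(*a),7.15);B=fz(f,*c(*b),7.15);d=B-A
    print(A,B,(A+B)/2,np.linalg.norm(d),np.degrees(np.arctan2(d[1],d[0])))
st=get_state();t=rot(st['tcp_rot']);print(st['ee_pos'],np.degrees(np.arctan2(t[1,2],t[0,2])),st['joints'])
E
```

```text
[474.26  81.93   7.15] [524.14  66.74   7.15] [499.2   74.33   7.15] 52.14240307679344 -16.936042117406032
[474.32  81.84   7.15] [523.89  66.88   7.15] [499.11  74.36   7.15] 51.779572611936416 -16.79874241025179
[498.51  74.71  80.36] -16.975192112557902 [ 0.05  0.59 -0.37  2.01  0.37  0.6  -0.86]
```

```bash
python3 -m crank '[0,0,0,0,0,10,0.3,0,0,0,0,0,20,0,0,0,0,0,0,30,-0.2,0,0,0,0,0,40,-0.2,0,0,0,0,0,50,-0.2]'; python3 -m crank '[0.4,0,0,0,0,10,-0.2,0.4,0,-5,0,0,20,-0.2,0.4,0,-10,0,0,30,-0.2,0.4,0,-10,0,0,40,-0.2,0.4,0,-10,0,0,40,-0.2]'
python3 - <<'E'
from h import *
s=save('wrist','w7'); st=get_state();t=rot(st['tcp_rot']);print(st['time_s'],st['ee_pos'],st['finger_gap'],np.degrees(np.arctan2(t[1,2],t[0,2])),t.round(3),st['joints'])
E
```

```text
time_s: 9.2
ee_pos: [498.3, 74.9, 80.0]
tcp_rot: [-0.622, 0.623, -0.336, 0.335]
wrist_force: [-0.1, 0.3, -0.3]
finger_gap: 0.4
time_s: 9.82
ee_pos: [498.7, 74.9, 70.0]
tcp_rot: [0.699, -0.699, 0.106, -0.104]
wrist_force: [0.3, 0.6, -0.3]
finger_gap: 0.401
9.875 [498.82523231  74.9513829   70.24700093] 0.4023736618806487 72.81886100519499 [[ 0.955 -0.002  0.295]
 [-0.295  0.001  0.955]
 [-0.002 -1.     0.   ]] [ 0.32718645  0.71304928 -0.72990787  1.99684674  0.72756049  0.71347365
  0.40985155]
```

View pics/w7.png

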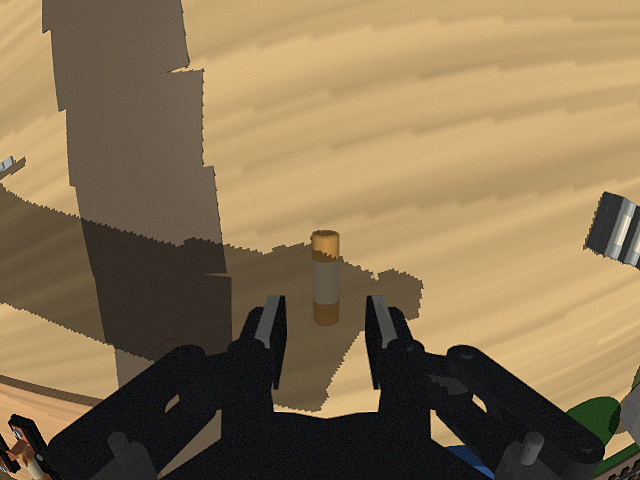

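```bash
python3 -m crank '[0.3,-0.5,-20,0,0,0,-0.2,0.3,-0.5,-40,0,0,0,-0.2,0.3,-0.5,-46,0,0,0,-0.2,0.3,-0.5,-46,0,0,0,-0.2]' 100;  python3 -m crank '[0,0,0,0,0,0,-0.4,0,0,0,0,0,0,-0.5,0,0,0,0,0,0,-0.6]'
```

```text
time_s: 10.38
ee_pos: [499.2, 74.6, 24.4]
tcp_rot: [-0.699, 0.7, -0.105, 0.104]
wrist_force: [0.8, -0.2, 0.3]
finger_gap: 0.4
time_s: 10.75
ee_pos: [500.0, 74.3, 25.5]
tcp_rot: [0.699, -0.699, 0.104, -0.105]
wrist_force: [-0.3, 0.1, 0.6]
finger_gap: 0.2
```

```bash
python3 -m crank '[0,0,-1.5,0,0,0,-0.6,0,0,-1.5,0,0,0,-0.6]'; python3 -m crank '[0,0,-1.5,0,0,0,-0.8,0,0,-1.5,0,0,0,-1,0,0,-1.5,0,0,0,-1,0,0,-1.5,0,0,0,-1]'
```

```text
time_s: 11.0
ee_pos: [499.7, 74.4, 23.5]
tcp_rot: [-0.699, 0.699, -0.104, 0.104]
wrist_force: [0.6, 0.5, -0.2]
finger_gap: 0.202
time_s: 11.5
ee_pos: [499.8, 74.3, 23.6]
tcp_rot: [-0.699, 0.7, -0.104, 0.105]
wrist_force: [-5.8, -2.4, 20.4]
finger_gap: 0.117
```

```bash
python3 - <<'E'
from h import *
np.set_printoptions(precision=1,suppress=True)
s=save('wrist','w8',crop=(220,220,420,370),k=4); st=get_state(); T=rot(st['tcp_rot']); print(st['ee_pos'],st['finger_gap'],st['wrist_force'],s['xyz'])
E
```

```text
[499.8  74.3  23.5] 0.12005121906694292 [-5.5 -2.6 20.9] [427.5  96.9 145. ]
```

View pics/w8.png

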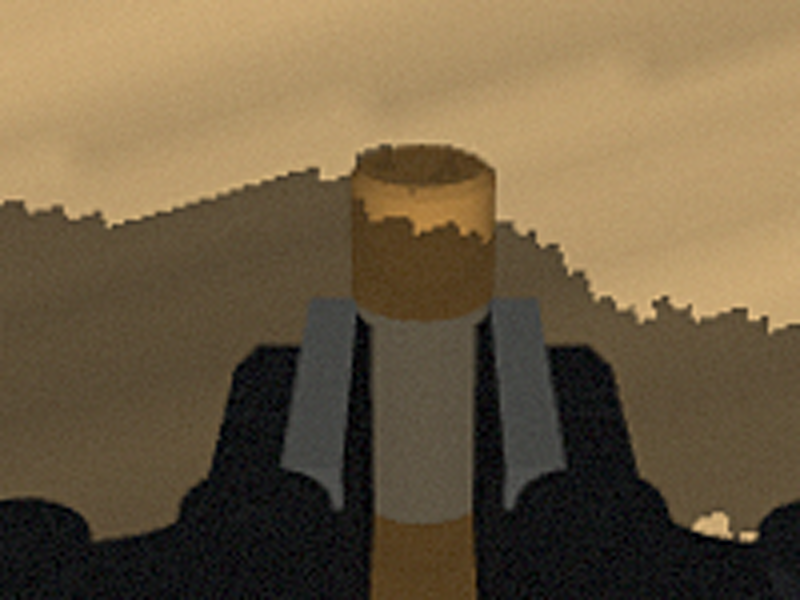

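```bash
python3 -m crank '[0,0,15,0,0,0,-1,0,0,50,0,0,0,-1,10,-40,88,0,0,0,-1,20,-90,88,0,0,0,-1,30,-145,88,0,0,0,-1]'; python3 -m crank '[12,-60,0,0,0,0,-1,24,-120,0,0,0,0,-1,36,-180,0,0,0,0,-1,46,-235,0,0,0,0,-1,50,-255,0,0,0,0,-1]'; python3 -m crank '[0,0,0,0,0,0,-1,0,0,0,0,0,0,-1]'
python3 - <<'E'
from h import *
s=save('wrist','w9'); st=get_state();t=rot(st['tcp_rot']);print(st['time_s'],st['ee_pos'],st['finger_gap'],np.degrees(np.arctan2(t[1,2],t[0,2])),t.round(3),st['joints'])
E
```

```text
time_s: 12.18
ee_pos: [530.5, -71.8, 111.3]
tcp_rot: [0.7, -0.699, 0.103, -0.105]
wrist_force: [1.7, -0.1, -0.2]
finger_gap: 0.117
time_s: 12.8
ee_pos: [578.9, -330.9, 110.0]
tcp_rot: [-0.698, 0.7, -0.106, 0.106]
wrist_force: [-0.3, -0.4, -0.9]
finger_gap: 0.116
time_s: 13.05
ee_pos: [579.8, -323.5, 110.3]
tcp_rot: [0.7, -0.699, 0.104, -0.104]
wrist_force: [-0.4, 0.0, 0.0]
finger_gap: 0.122
13.1 [ 579.90452243 -323.2096462   110.32435553] 0.11870970365060063 73.18451588674111 [[ 0.957 -0.     0.289]
 [-0.289  0.001  0.957]
 [-0.    -1.     0.001]] [ 0.91525112  0.85752426 -0.74345887  1.55735018  0.65679248  0.99099342
  1.25101792]
```

View pics/w9.png

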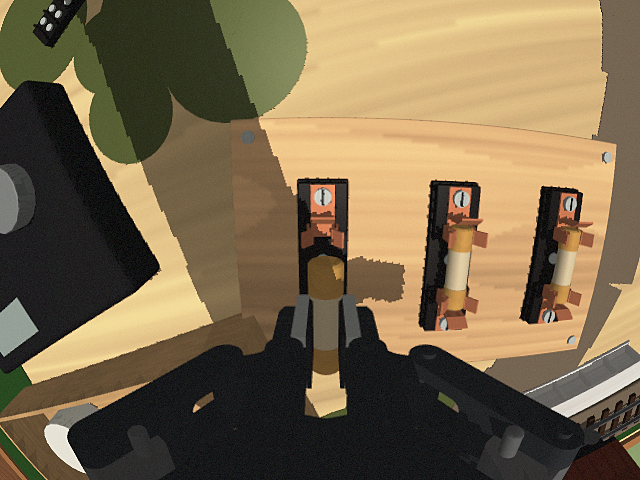

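```bash
python3 - <<'E'
from h import *
np.set_printoptions(precision=1,suppress=True)
s=np.load('pics/w9.npz'); st=get_state(); T=rot(st['tcp_rot']); Z=s['range_z']
def P(u,v):
    a=np.array([u-s['cx'],v-s['cy']]); r=np.hypot(*a); t=r/s['fx']; d=np.array([a[0]/r*np.tan(t),-a[1]/r*np.tan(t),-1])
    return rot(s['rotation'])@d*np.median(Z[v-1:v+2,u-1:u+2])+s['xyz']
C=np.array([580,-325.7,33.5]); a=np.radians(-17.0); B=np.array([[np.cos(a),np.sin(a),0],[-np.sin(a),np.cos(a),0],[0,0,1]])
print('block frame (x along,y across,z rel seat)')
print('tcp',B@(st['ee_pos']-C))
for n,u,v in [('fer',326,278),('fer',326,290),('ferL',316,285),('ferR',336,285),('tube',326,305),('tube',326,325),('fer2',326,355),('fer2',326,362),('endface',326,263),('screw',323,196)]: print(n,u,v,B@(P(u,v)-C))
print('screw plane',B@(fz('w9',322.5,196,27)-C))
crop('w9',270,160,390,260,6,'w9c'); crop('w9',270,250,390,390,5,'w9d')
E
```

```text
block frame (x along,y across,z rel seat)
tcp [-0.8  2.4 76.8]
fer 326 278 [-22.4   2.4  67.9]
fer 326 290 [-17.4   2.4  67.9]
ferL 316 285 [-19.   -1.5  66.8]
ferR 336 285 [-19.1   6.2  67. ]
tube 326 305 [-10.7   2.4  67.5]
tube 326 325 [-1.6  2.4 67.3]
fer2 326 355 [12.5  2.5 68.3]
fer2 326 362 [16.2  2.5 68.2]
endface 326 263 [-27.1   2.3  64.1]
screw 323 196 [-41.5   0.8  -2.7]
screw plane [-40.9   0.5  -6.5]
```

View pics/w9c.png

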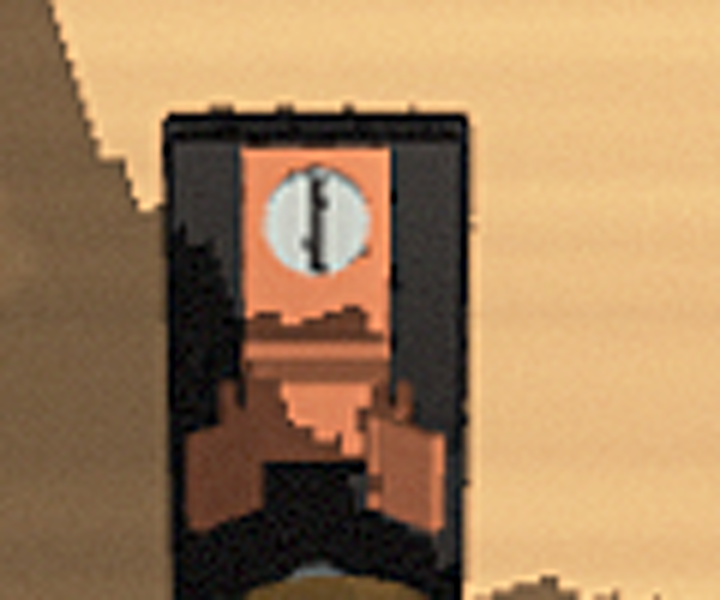

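View pics/w9d.png

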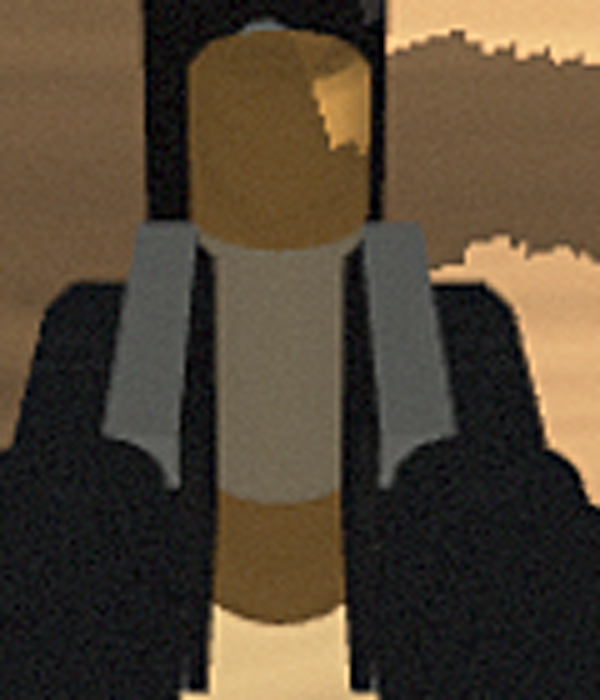

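```bash
python3 - <<'E'
from h import *
np.set_printoptions(precision=1,suppress=True)
C=np.array([580,-325.7,33.5]); a=np.radians(-17.0); B=np.array([[np.cos(a),np.sin(a),0],[-np.sin(a),np.cos(a),0],[0,0,1]])
for v in (299.6,350): print(B@(fz('w9',326,v-.4,33.5+67.9)-C))
c=lambda x,y:(270+x/6-.4,160+y/6-.4)
print('clip jaws mid',B@(fz('w9',*c(314.5,480),33.5+9)-C), 'jaw tops L/R near',B@(fz('w9',*c(186,435),45.9)-C),B@(fz('w9',*c(445,435),45.9)-C))
print('block edges',B@(fz('w9',*c(165,118),24.8)-C),B@(fz('w9',*c(467,118),24.8)-C))
print('shift for across -2:',B.T@np.array([0,-1.9,0]))
E
```

```text
[-13.5   2.4  67.9]
[10.   2.4 67.9]
clip jaws mid [-20.1   0.3   9. ] jaw tops L/R near [-25.1 -10.8  12.4] [-25.2  11.6  12.4]
block edges [-50.1 -13.8  -8.7] [-50.1  14.4  -8.7]
shift for across -2: [-0.6 -1.8  0. ]
```

```bash
python3 -m crank '[0.8,-2.4,0,0,0,-0.1,-1,0.8,-2.4,-20,0,0,-0.1,-1,0.8,-2.4,-36,0,0,-0.1,-1,0.8,-2.4,-44,0,0,-0.1,-1,0.8,-2.4,-44,0,0,-0.1,-1]'
python3 - <<'E'
from h import *
s=save('wrist','w10',crop=(250,160,400,380),k=2.7); st=get_state();print(st['time_s'],st['ee_pos'],st['wrist_force'])
s=save('side','s10',crop=(290,110,360,180),k=8)
E
```

```text
time_s: 13.72
ee_pos: [580.2, -327.3, 65.0]
tcp_rot: [0.7, -0.699, 0.105, -0.104]
wrist_force: [0.5, 0.0, 0.0]
finger_gap: 0.118
13.775 [ 580.52463944 -327.735537     65.78992102] [-0.30265618 -0.21159969  0.06867509]
```

View pics/w10.png

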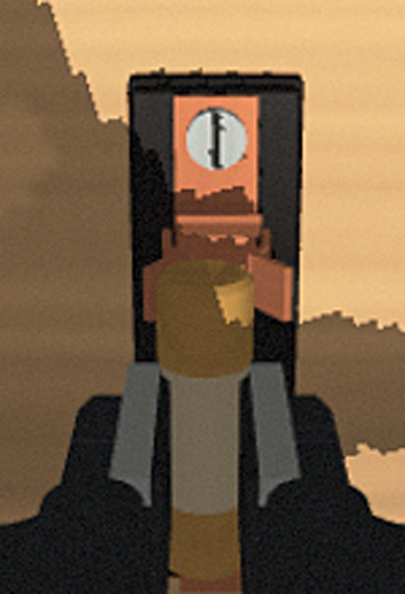

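View pics/s10.png

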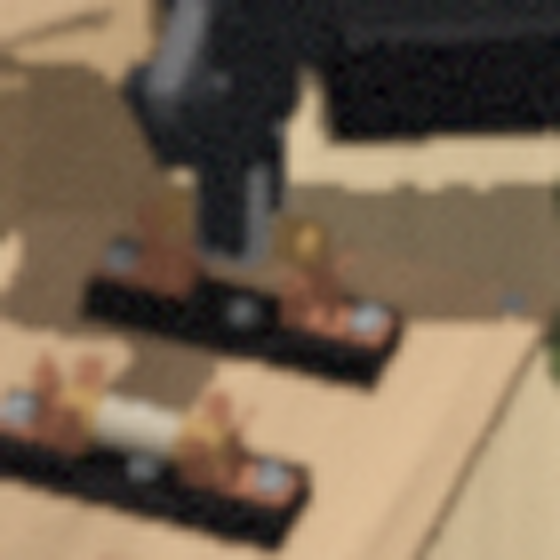

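```bash
python3 - <<'E'
from h import *
np.set_printoptions(precision=1,suppress=True)
C=np.array([580,-325.7,33.5]); a=np.radians(-17.0); B=np.array([[np.cos(a),np.sin(a),0],[-np.sin(a),np.cos(a),0],[0,0,1]])
st=get_state(); print('tcp',B@(st['ee_pos']-C)); zt=st['ee_pos'][2]-9
c=lambda x,y:(250+x/2.7-.3,160+y/2.7-.3)
for n,p,z in [('tube b1',(206,376),zt),('tube b2',(206,514),zt),('ferL',(158,310),zt-7),('ferR',(255,310),zt-7),('screw',(217,138),27),('jawR out',(296,322),45.9),('jawL out',(144,322),45.9),('edgeL',(131,80),24.8),('edgeR',(303,80),24.8)]: print(n,B@(fz('w10',*c(*p),z)-C))
E
```

```text
tcp [ 1.4 -2.  32.8]
tube b1 [-12.6  -1.2  23.8]
tube b2 [11.  -1.2 23.8]
ferL [-20.   -8.2  16.8]
ferR [-20.    6.   16.8]
screw [-40.6   0.6  -6.5]
jawR out [-16.2  12.5  12.4]
jawL out [-16.2 -10.6  12.4]
edgeL [-49.9 -13.4  -8.7]
edgeR [-49.9  14.7  -8.7]
```

```bash
python3 -m crank '[1,1.7,0,0,0,0,-1,1,1.7,-2,0,0,0,-1,1,1.7,-2,0,0,0,-1]'
python3 - <<'E'
from h import *
s=save('wrist','w11',crop=(250,160,400,380),k=2.7); st=get_state();print(st['time_s'],st['ee_pos'],st['wrist_force'])
E
```

```text
time_s: 14.2
ee_pos: [581.5, -326.3, 64.1]
tcp_rot: [-0.699, 0.699, -0.105, 0.105]
wrist_force: [-0.5, 0.3, -0.4]
finger_gap: 0.114
14.25 [ 581.45652875 -326.37467978   64.13059823] [ 0.45922009 -0.77323894 -0.18961827]
```

View pics/w11.png

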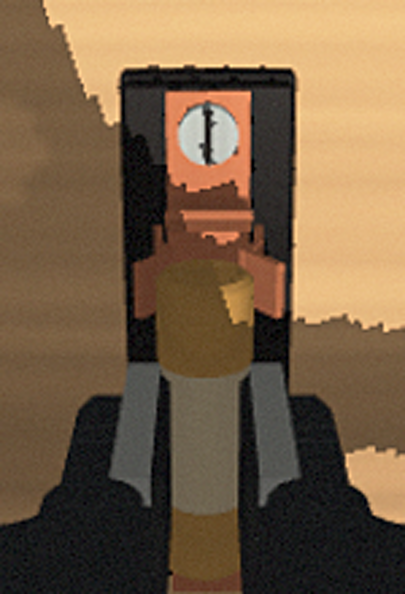

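```bash
python3 -m crank '[0.1,0.4,-3,0,0,0,-1,0.1,0.4,-5,0,0,0,-1,0.1,0.4,-5,0,0,0,-1]' 120; python3 -m crank '[0,0,-1.5,0,0,0,-1,0,0,-1.5,0,0,0,-1]';  python3 -m crank '[0,0,-1.5,0,0,0,-1,0,0,-1.5,0,0,0,-1]'
```

```text
time_s: 14.62
ee_pos: [582.3, -325.9, 60.2]
tcp_rot: [-0.699, 0.699, -0.105, 0.105]
wrist_force: [-1.1, 0.6, 7.9]
finger_gap: 0.113
time_s: 14.88
ee_pos: [582.7, -326.1, 59.4]
tcp_rot: [-0.699, 0.7, -0.104, 0.106]
wrist_force: [-2.4, 0.9, 10.7]
finger_gap: 0.111
time_s: 15.12
ee_pos: [583.2, -326.2, 58.1]
tcp_rot: [-0.699, 0.7, -0.104, 0.106]
wrist_force: [-1.6, 1.1, 9.9]
finger_gap: 0.111
```

```bash
python3 -m crank '[-1.2,0.3,-2,0,0,0,-1,-1.2,0.3,-2,0,0,0,-1]';  python3 -m crank '[0,0,-2,0,0,0,-1,0,0,-2,0,0,0,-1]';  python3 -m crank '[0,0,-2,0,0,0,-1,0,0,-2,0,0,0,-1]'
```

```text
time_s: 15.38
ee_pos: [582.8, -326.1, 55.9]
tcp_rot: [-0.699, 0.7, -0.103, 0.107]
wrist_force: [2.5, -1.1, 6.8]
finger_gap: 0.108
time_s: 15.62
ee_pos: [581.2, -325.6, 52.0]
tcp_rot: [0.699, -0.699, 0.104, -0.106]
wrist_force: [4.7, -0.7, -4.0]
finger_gap: 0.11
time_s: 15.88
ee_pos: [580.4, -325.4, 50.1]
tcp_rot: [0.699, -0.699, 0.105, -0.105]
wrist_force: [1.3, 0.0, 2.1]
finger_gap: 0.112
```

Snapping through; press a little further to be sure it is fully home.

```bash
python3 -m crank '[0,0,-1.5,0,0,0,-1,0,0,-1.5,0,0,0,-1]';  python3 -m crank '[0,0,-1,0,0,0,-1,0,0,-1,0,0,0,-1]'; python3 - <<'E'
from h import *
s=save('wrist','w12',crop=(250,160,400,380),k=2.7); st=get_state();print(st['time_s'],st['ee_pos'],st['wrist_force'])
E
```

```text
time_s: 16.12
ee_pos: [580.5, -325.4, 49.9]
tcp_rot: [-0.699, 0.699, -0.105, 0.105]
wrist_force: [-1.7, 1.7, 11.6]
finger_gap: 0.113
time_s: 16.38
ee_pos: [580.5, -325.4, 49.8]
tcp_rot: [-0.699, 0.7, -0.105, 0.105]
wrist_force: [-4.9, 2.3, 18.8]
finger_gap: 0.11
16.425 [ 580.54481516 -325.39777134   49.8216413 ] [-5.04611102  2.20284188 19.06318553]
```

View pics/w12.png

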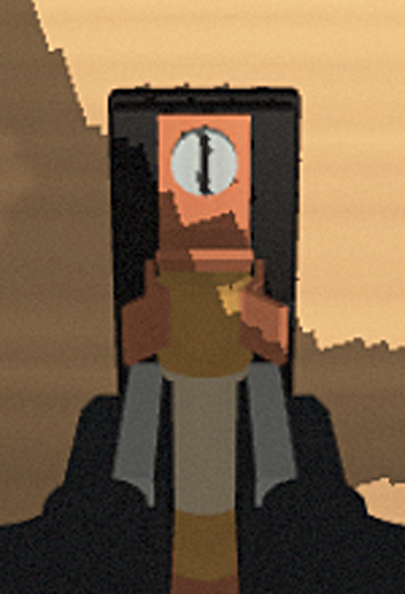

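```bash
python3 -m crank '[0,0,1.7,0,0,0,-1,0,0,1.7,0,0,0,-1]'; python3 -m crank '[0,0,1.7,0,0,0,-0.6,0,0,1.7,0,0,0,-0.3,0,0,1.7,0,0,0,-0.2,0,0,1.7,0,0,0,-0.2]'; python3 -m crank '[0,0,5,0,0,0,-0.2,0,0,25,0,0,0,-0.2,0,0,60,0,0,0,-0.2,0,0,100,0,0,0,-0.2,-50,30,130,0,0,0,-0.2]';python3 -m crank '[0,0,0,0,0,0,-0.2,0,0,0,0,0,0,-0.2]'
python3 - <<'E'
from h import *
s=save('wrist','w13'); save('side','s13',crop=(240,120,370,220),k=6); save('scene','c13',crop=(95,145,265,285),k=4); save('scene','c14');st=get_state();print(st['time_s'],st['ee_pos'],st['wrist_force'])
E
```

```text
time_s: 16.68
ee_pos: [580.5, -325.4, 50.1]
tcp_rot: [-0.699, 0.699, -0.105, 0.105]
wrist_force: [-1.0, 1.7, 8.6]
finger_gap: 0.113
time_s: 17.18
ee_pos: [580.2, -325.6, 50.7]
tcp_rot: [0.699, -0.699, 0.105, -0.105]
wrist_force: [0.1, 1.2, 1.2]
finger_gap: 0.401
time_s: 17.8
ee_pos: [536.0, -298.1, 183.5]
tcp_rot: [-0.699, 0.699, -0.103, 0.108]
wrist_force: [-0.3, 0.6, 0.8]
finger_gap: 0.404
time_s: 18.05
ee_pos: [533.3, -297.8, 180.8]
tcp_rot: [-0.699, 0.7, -0.104, 0.106]
wrist_force: [-0.3, -0.2, 0.4]
finger_gap: 0.401
18.25 [ 533.33890185 -297.36204596  179.24606681] [-0.69575135  0.35607001  0.00861395]
```

View pics/w13.png

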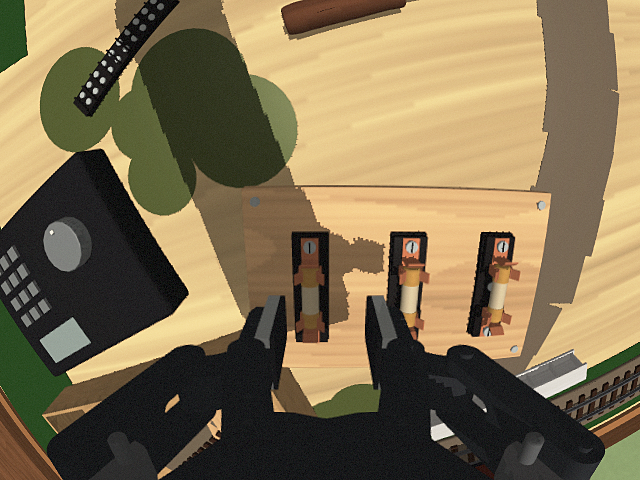

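View pics/s13.png

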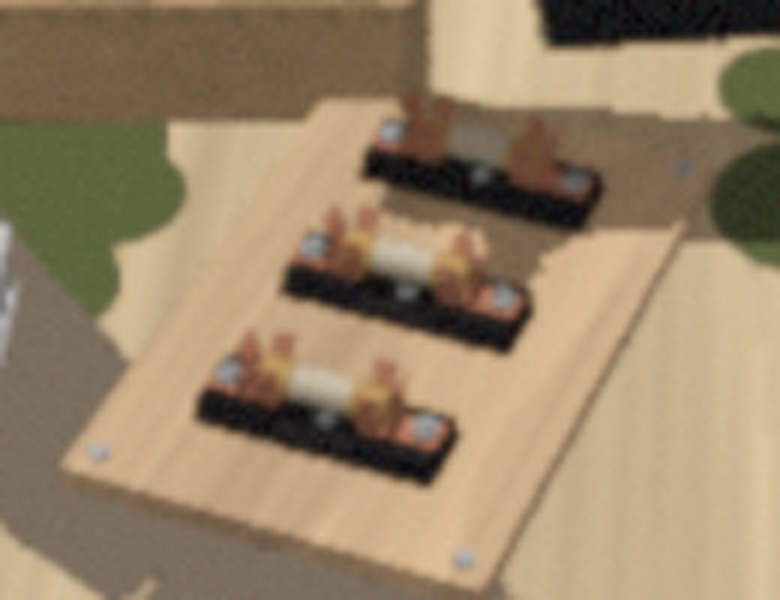

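View pics/c14.png

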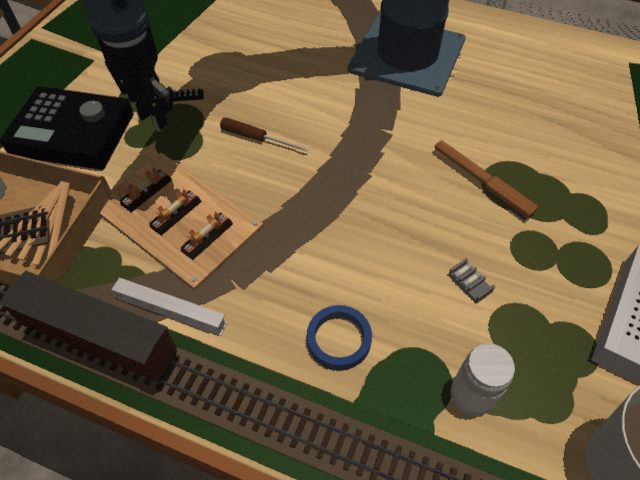

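```bash
python3 - <<'E'
from h import *
np.set_printoptions(precision=1,suppress=True)
s=np.load('pics/w13.npz'); Z=s['range_z']
C=np.array([580,-325.7,33.5]); a=np.radians(-17.0); B=np.array([[np.cos(a),np.sin(a),0],[-np.sin(a),np.cos(a),0],[0,0,1]])
def P(u,v):
    q=np.array([u-s['cx'],v-s['cy']]); r=np.hypot(*q); t=r/s['fx']; d=np.array([q[0]/r*np.tan(t),-q[1]/r*np.tan(t),-1])
    return B@(rot(s['rotation'])@d*np.median(Z[v-1:v+2,u-1:u+2])+s['xyz']-C)
for u,v in [(310,274),(310,282),(310,300),(310,320),(410,274),(410,281),(409,300),(409,320)]: print(u,v,P(u,v))
E
```

```text
310 274 [-23.5   1.1   8.1]
310 282 [-16.9   1.    8. ]
310 300 [-1.6  0.7  8.1]
310 320 [16.3  0.3  8. ]
410 274 [-23.   77.7   8. ]
410 281 [-17.   78.2   7.9]
409 300 [-0.4 79.   7.3]
409 320 [17.4 80.4  8.2]
```

The new fuse is level and sits at the same height as the fitted one. I'm handing the job in.

```bash
python3 -c "
from plant import *
print(manip.job_done(), get_state()['time_s'])"
```

```text
the job is handed in; nothing more can be done
the job is handed in; nothing more can be done
```

The large fuse is seated in the empty block, which was the panel place farthest to the robot's right. I handed the job in at about 18 s of the 53 s allowed.

- **What I did:** I lifted the fuse out of the rack by its ends and set it down on the clear bench. I then re-gripped it across the tube and pressed it into the clips. It gave at about 11 N and dropped 10 mm to a hard stop, and I pressed it there with about 19 N before letting go.
- **Seating check:** In the last wrist picture both ends of the fuse lie level. The top surface is about 8.0 mm above the seat point, the same reading as on the fitted fuse next to it. The nominal figure is 7.15 mm, and I put the difference down to calibration, since both fuses read alike.
- **Rest of the scene:** The last overall picture shows both small fuses still in the rack and nothing on the bench visibly moved. The gripper was open and clear, with no contact force.
- **Forces along the way:** Setting the fuse down on the bench peaked at about 41 N on the wrist, higher than I meant because contact came a few millimetres early. That load went through the fingers and fuse rather than the gripper's body. The gripper also read about 2–4 mm narrower than the fuse while holding it, but the pictures showed a straight, firm grip.

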